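# Put the stains and the patient cups away after a Gram stain

### The arm

A 7-joint arm with a two-finger parallel gripper is mounted at the origin on a cart in front of the work surface, level with it; the furniture and walls round the work are solid. World frame = base frame: x ahead of the robot, y to its left, z up, the work surface at z = 0. Lengths are in m, angles in rad, forces in N, time in s.
With the tool pointing down it reaches from about 0.4 to 0.875 m from the base axis. Payload 4.4 kg.
Tool frame: the origin (TCP) lies on the centre line of the jaws, within the pads' length; the fingertips stand 25 mm ahead of it and the grasp point (between the pads) lies 6 mm ahead of it; x points along the fingers, z is the direction in which the jaws open and shut, and the axes are right-handed (so a half turn about x gives the same grasp; the last joint's range is limited). The gripper opens to 85 mm and grips with 20 to 120 N. Pads are 22 mm wide; open, the fingers measure 114 mm over their backs; the gripper's body (76 mm by 85 mm) begins 54 mm behind the grasp point. The pads swing forward as they close: fully open they stand 13 mm farther back than shut.
Start: joints at [1.284, 0.628, 0.038, 1.517, -0.027, 0.996, -0.02], TCP at [0.142, -0.634, 0.256] pointing down, gripper open.
Joint ranges: [-3.06, 3.06], [-0.37, 2.12], [-1.25, 1.32], [0.18, 2.47], [-1.1, 4.24], [0.23, 1.98], [-2.94, 2.94]. Speed limits (rad/s): [2.57, 2.57, 3.14, 3.14, 3.14, 3.14, 3.14].

### API

Orientations are given as a 3x3 rotation matrix whose columns are the frame's x, y, z axes.
In Python, from station import arm, imaging, ticket gives the robot as it stands.
- The arm moves only by the tool drive_tool, never from a script. Its argument "plan" is one flat list of numbers, 7 for each row, row after row: the shift along the tool's x, y, z in m, then the turn, a rotation vector about the tool's x, y, z in degrees, then the closure, from 0 (fully open) to 1 (shut). In form: [x, y, z, ax, ay, az, claw, x, y, z, ax, ay, az, claw, ...]. A call has 1 to 20 rows; each row is the pose to reach, as a shift and turn from the pose commanded when the call began, along the tool's axes at that moment; what a row does not reach only later rows make up. A row lasts 1/12 s, in which the tool goes at most 41.7 mm and 7.16 degrees, less where a joint would pass 70% of its speed; a pose out of reach is approached as far as the arm can. A call with a gripper value outside its range is refused whole. The fingers move at their own pace and stop on an object; "newtons" is the grip in N (left out, the last holds). Time passes only in rows, so rows that repeat a pose let the fingers close. It gives the time, the measured TCP pose, the force and the opening at its end, in the units of the state.
- arm.state(): the state, without advancing time (a new reading comes with each control period).
- imaging.capture(name): name is "scene" or "top" or "wrist"; returns the picture (420x560x3 uint8, red, green, blue); there is no depth.
- imaging.camera_params(name): a dict with "mtx" (3x3 intrinsics, pixels), "R" (3x3) and "t" (3): a world point X has camera coordinates R X + t; the wrist camera has in their place "tool_from_camera" (4x4, takes a point from camera to tool coordinates, whose origin is the TCP and whose axes are the tool frame's). Camera axes: x right, y down, z forward; pixel columns grow to the right and rows downward; lengths in m; the calibration is good to about 2 mm. A picture is of the moment at which its call begins: read the wrist's pose just before it. camera_params takes no time and is no camera call.
- ticket.sign_off(): hands the job in, once; it reports no verdict.
The state is a dict: "clock": time; "joint_pos": joint angles; "dq": joint speeds; "tau": joint torques, N m; "position": TCP position; "eef_rot": TCP orientation; "force": force on the tool from outside, world axes, zero at the start; "wrist_torque": the same for the moment, N m; "grip_width": finger opening in m.
Only numpy, scipy, OpenCV 4.12 (cv2) and the standard library are available. Lean on these libraries where they do the work, as an engineer would, in place of code of your own. Each camera call takes 0.05 s, during which the arm holds its last target. There are 200 camera calls.

### The job

The Gram stain is finished and its reagents are mixed up with patient samples along the front of the bench; the two must not stand together. Of these, stand the three stain bottles in the white rack in their order of use, left to right: violet, small brown, then large brown in the wide hole next to the red bottle that is already there; and stand the two red-lidded sample cups in the two free holes of the blue carrier. Everything, including the bottle and the cup already put away, must end upright and fully down in its hole; tip nothing over and drop nothing.

Things in the scene. Friction and masses are not known exactly. Their poses are not given: they have to be found in the camera images.
- violet_stain: Violet stain: upright small violet bottle; body 42 mm across up to the shoulder at 64 mm, black cap 26 mm across over the height 64 to 77 mm (grip it there); about 90 g. Origin at the centre of its underside, z up through the cap. Loose at the front of the bench.
- brown_small: Iodine: upright small brown bottle; body 42 mm across up to the shoulder at 64 mm, white cap 26 mm across over the height 64 to 77 mm (grip it there); about 90 g. Origin at the centre of its underside, z up through the cap. Loose at the front of the bench.
- brown_large: Decolouriser: upright large brown bottle; body 52 mm across up to the shoulder at 82 mm, black cap 32 mm across over the height 82 to 98 mm (grip it there); about 90 g. Origin at the centre of its underside, z up through the cap. Loose at the front of the bench.
- cup_a: Patient screw-lid sample cup, upright: clear body 36 mm across with deep yellow contents and a white label, ribbed red lid 39 mm across over the height 59 to 74 mm; 74 mm tall, about 70 g. Origin at the centre of its underside, z up through the lid. Loose at the front of the bench.
- cup_b: Patient screw-lid sample cup, upright: clear body 36 mm across with pale yellow contents and a white label, ribbed red lid 39 mm across over the height 59 to 74 mm; 74 mm tall, about 58 g. Origin at the centre of its underside, z up through the lid. Loose at the front of the bench.
- red_stain: Red counterstain, already standing in its place, the last hole of the stain rack: upright small red bottle; body 42 mm across up to the shoulder at 64 mm, pale grey cap 26 mm across over the height 64 to 77 mm; about 90 g. Origin at the centre of its underside, z up through the cap.
- stowed_cup: Patient screw-lid sample cup, upright: clear body 36 mm across with pale contents and a white label, ribbed red lid 39 mm across over the height 59 to 74 mm; 74 mm tall, about 49 g. Origin at the centre of its underside, z up through the lid. Already standing in the left-hand hole of the cup carrier.
- stain_rack: White two-deck bottle rack, 92x272x34 mm, fixed. Origin on the bench under the middle of the row; x to the back, y along the row to the left. Upper deck (28-34 mm up) has round holes at x=0 with colour tabs in front: violet y=+101 mm, small brown (amber tab) +37, large brown -32, red -101; 58 mm across, the large brown's 68. Bottles stand on the lower deck, 6 mm up. Yaw within 0.22 rad.
- cup_carrier: Blue two-deck cup carrier, 84x190x34 mm, fixed. Origin on the bench under the middle of the row; x to the back, y along the row to the left. Upper deck (28-34 mm up) has three round holes 55 mm across at x=0, y=+61, 0 and -61 mm; the left one (+61) is taken. Cups stand on the lower deck, 6 mm up. Yaw within 0.22 rad.
Mind the look-alikes: they are no part of the job. What is shaped like the cup_a but green is not meant. Leave any green look-alike of the brown_large alone.

How it is judged:
By the outcome, as a careful person would: the job done as asked, in the order asked, and still so for the second after the job is handed in, with the robot touching nothing.
It also fails if it takes over 128 s, if anything falls off the work surface, if the arm or the gripper's body presses on something with over 40 N, if the wrist force passes 120 N, or if a joint passes its speed limit or range.

## Working session

There is one attempt and no reset: what is moved stays moved. The work goes in short steps, Python scripts to look and compute and a tool call to move; the robot and the scene stay as the last step left them, time stands still between calls to the robot, and variables do not carry over. Pictures are saved under pics/ and viewed, about 12 in all and at most 16, crops included, and the job is handed in when it is done.

Besides the shell and the picture viewer there is one more tool, called after ">>>" in YAML: its name, and indented under it one key for each argument. drive_tool: Moves the arm, as the interface text tells. Its arguments: {"type":"object","properties":{"plan":{"type":"array","items":{"type":"number"}},"newtons":{"type":"number"}},"required":["plan"]}

```bash
mkdir -p pics
cat > h.py <<'E'
import numpy as np, cv2
from station import arm, imaging, ticket
def snap(cam,fn,crop=None,k=1):
    im=imaging.capture(cam)[:,:,::-1]
    cv2.imwrite('pics/full_'+fn,im)
    if crop: 
        a,b,c,d=crop; im=im[b:d,a:c]
    cv2.imwrite('pics/'+fn,cv2.resize(im,None,fx=k,fy=k,interpolation=cv2.INTER_CUBIC))
def ray(cam,u,v):
    p=imaging.camera_params(cam);K=np.array(p['mtx'])
    d=np.linalg.solve(K,[u,v,1.])
    if 'R' in p:
        R=np.array(p['R']);t=np.array(p['t']);return -R.T@t,R.T@d
    T=np.array(p['tool_from_camera']);s=arm.state();E=np.array(s['eef_rot']);P=np.array(s['position'])
    return E@T[:3,3]+P, E@T[:3,:3]@d
def at(cam,u,v,z):
    o,d=ray(cam,u,v);return o+d*(z-o[2])/d[2]
def proj(cam,X):
    p=imaging.camera_params(cam);c=np.array(p['R'])@X+np.array(p['t']);q=np.array(p['mtx'])@c;return q[:2]/q[2]
E
python3 - <<'E'
from h import *
snap('top','top1.png',k=1.42);snap('scene','scene1.png',k=1.42)
s=arm.state();print(s)
for c in('top','scene'):print(imaging.camera_params(c))
E
```

```text
{'clock': 0.1, 'joint_pos': array([ 1.28420888,  0.6292712 ,  0.03844853,  1.51829321, -0.02699251,
        0.99627889, -0.02000757]), 'dq': array([ 0.00197498, -0.00210146,  0.00148681, -0.00341068, -0.00026962,
       -0.00052549,  0.00015364]), 'tau': array([ 3.56835735e-03, -5.64532077e+01,  1.23053055e+00, -1.93975621e+01,
        1.12694304e-02,  5.36766514e-03,  2.50295903e-05]), 'position': array([ 0.14225918, -0.63370294,  0.25546162]), 'eef_rot': array([[-4.06098458e-04,  9.75726855e-01,  2.18990728e-01],
       [ 1.68427874e-03,  2.18991103e-01, -9.75725402e-01],
       [-9.99998499e-01, -2.73991530e-05, -1.73232795e-03]]), 'force': array([-0.86085993, -0.42485917,  0.25735563]), 'wrist_torque': array([ 0.07766682, -0.02835483, -0.06741811]), 'grip_width': 0.08525570476352017}
{'mtx': array([[508.93383477,   0.        , 279.8074203 ],
       [  0.        , 508.93383477, 205.27593887],
       [  0.        ,   0.        ,   1.        ]]), 'R': array([[ 0.02156559, -0.99974992,  0.0059176 ],
       [-0.99867431, -0.02181835, -0.04662167],
       [ 0.04673913, -0.00490433, -0.99889509]]), 't': array([-0.17103288,  0.53882582,  1.42589119])}
{'mtx': array([[399.65830739,   0.        , 280.71935028],
       [  0.        , 399.65830739, 212.85838562],
       [  0.        ,   0.        ,   1.        ]]), 'R': array([[-0.68170972, -0.73158721,  0.00721226],
       [-0.49475028,  0.45371269, -0.74119293],
       [ 0.53897498, -0.50884669, -0.67125332]]), 't': array([0.27257682, 0.35686437, 0.61164049])}
```

View pics/top1.png

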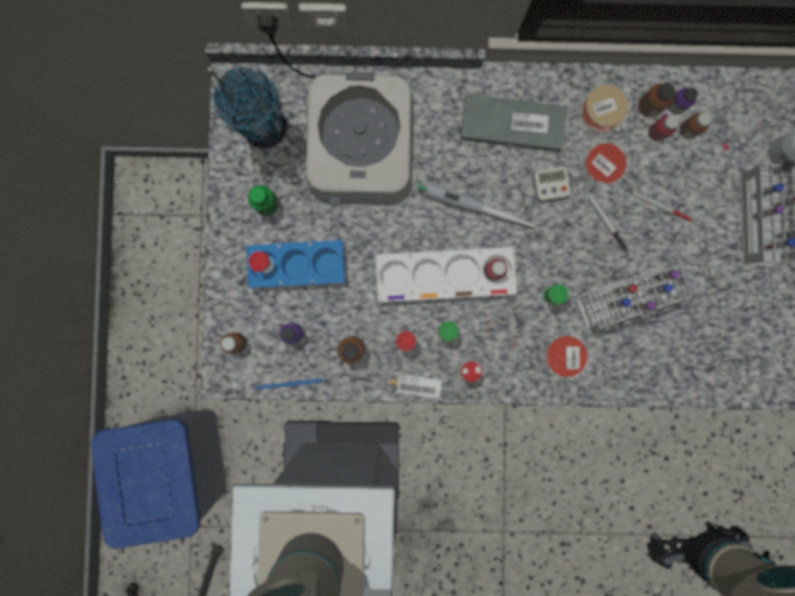

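View pics/scene1.png

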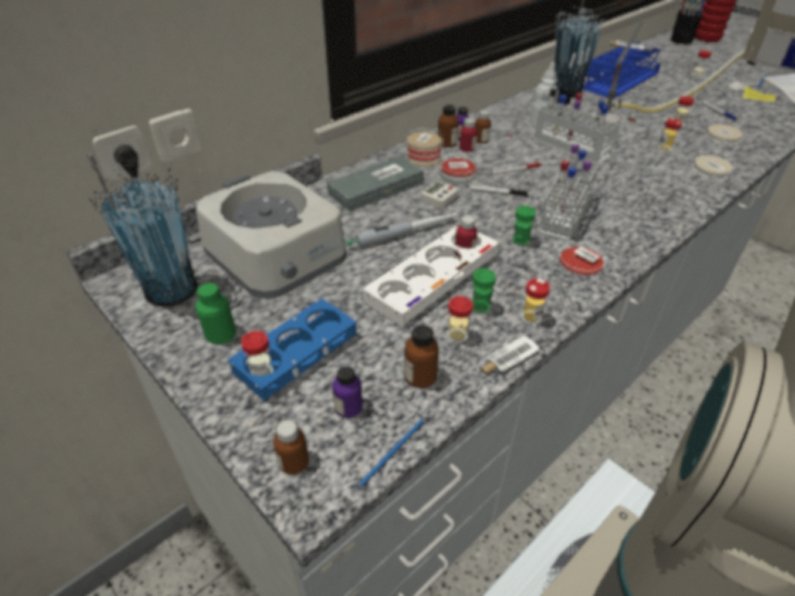

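The top view (1.42x) shows brown_small at (233,343), violet (291,333), brown_large (351,350), red lids at (406,341) and (471,372), green look-alikes at (448,330) and (557,294), the carrier at (296,264) and the rack at (447,274). I'll enlarge it for readings.

Run:
```python
import cv2
im=cv2.imread('pics/full_top1.png')[165:285,145:405]
cv2.imwrite('pics/top1c.png',cv2.resize(im,None,fx=3,fy=3,interpolation=cv2.INTER_CUBIC))
```

```text
(no output)
```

View pics/top1c.png

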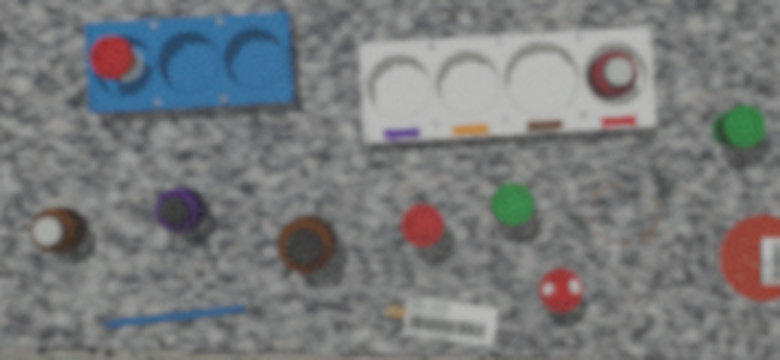

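The crop gives clear top centres. The loose red lids are at crop (423,226) and (561,291), the caps at (47,231), (176,210) and (305,244), and the holes sit as named. Next I turn these into positions.

Run:
```python
from h import *
pts=dict(brown_small=(47,231,.077),violet=(176,210,.077),brown_large=(305,244,.098),cup1=(423,226,.074),cup2=(561,291,.074),
 green=(513,204,.074),stowed=(113,57,.08),redst=(619,71,.083),
 hV=(400,88,.034),hS=(468,85,.034),hL=(542,80,.034),cM=(188,63,.034),cR=(255,58,.034),
 rTL=(360,43,.034),rTR=(652,27,.034),rBL=(365,141,.034),rBR=(655,126,.034),cTL=(86,24,.034),cTR=(288,13,.034),cBL=(91,112,.034),cBR=(293,102,.034))
r={}
for n,(u,v,z) in pts.items():
    r[n]=at('top',145+(u+.5)/3-.5,165+(v+.5)/3-.5,z);print(n,r[n][:2].round(4))
for p,ys in(('r',dict(V=.101,S=.037,L=-.032,R=-.101)),('c',dict(L=.061,M=0,R=-.061))):
    c=sum(r[p+k] for k in('TL','TR','BL','BR'))/4
    d=r[p+'TL']+r[p+'BL']-r[p+'TR']-r[p+'BR'];L=np.linalg.norm(d[:2])/2;d=d[:2]/2/L
    e=r[p+'TL']+r[p+'TR']-r[p+'BL']-r[p+'BR'];print(p,c[:2],'yaw',np.arctan2(-d[0],d[1]),'len',L,'wid',np.linalg.norm(e[:2])/2)
    for k,y in ys.items():print(k,(c[:2]+d*y).round(4))
```

```text
brown_small [0.4345 0.1601]
violet [0.4557 0.0451]
brown_large [ 0.4285 -0.0725]
cup1 [ 0.4461 -0.1768]
cup2 [ 0.3905 -0.302 ]
green [ 0.4676 -0.2575]
stowed [0.5919 0.1052]
redst [ 0.5891 -0.3499]
hV [ 0.5728 -0.1535]
hS [ 0.577  -0.2166]
hL [ 0.5832 -0.2854]
cM [0.5918 0.0441]
cR [ 0.5978 -0.018 ]
rTL [ 0.6139 -0.1153]
rTR [ 0.6349 -0.3871]
rBL [ 0.5228 -0.1221]
rBR [ 0.5426 -0.3912]
cTL [0.626  0.1399]
cTR [ 0.6405 -0.0477]
cBL [0.5442 0.1327]
cBR [ 0.5576 -0.0544]
r [ 0.5785773  -0.25394053] yaw 0.07529737167097264 len 0.27123615855700967 wid 0.09189215622378145
V [ 0.571  -0.1532]
S [ 0.5758 -0.217 ]
L [ 0.581  -0.2858]
R [ 0.5862 -0.3547]
c [0.59207521 0.04263102] yaw 0.07422408867653679 len 0.1878311270383411 wid 0.08267326393560803
L [0.5876 0.1035]
M [0.5921 0.0426]
R [ 0.5966 -0.0182]
```

>>> drive_tool:
  plan: [0,0.333,-0.216,-40,0,0,0,0,0.333,-0.216,-40,0,0,0,0,0.333,-0.216,-40,0,0,0,0,0.333,-0.216,-40,0,0,0,0,0.333,-0.216,-40,0,0,0,0,0.333,-0.216,-40,0,0,0,0,0.333,-0.216,-40,0,0,0.69,0,0.333,-0.216,-40,0,0,0.69,0,0.333,-0.216,-40,0,0,0.69,0,0.333,-0.216,-40,0,0,0.69,0.03,0.455,-0.594,-82,0,0,0.69,0.03,0.455,-0.594,-82,0,0,0.69,0.03,0.455,-0.594,-82,0,0,0.69,0.03,0.455,-0.594,-82,0,0,0.69,0.03,0.455,-0.594,-82,0,0,0.69,0.03,0.455,-0.594,-82,0,0,0.69,0.03,0.455,-0.594,-82,0,0,0.69,0.03,0.455,-0.594,-82,0,0,0.69,0.03,0.455,-0.594,-82,0,0,0.69,0.03,0.455,-0.594,-82,0,0,0.69]
  newtons: 30

```text
clock: 1.77
position: [0.4561, 0.05, 0.2262]
eef_rot: [[0.001, -0.086, 0.996], [0.002, 0.996, 0.086], [-1.0, 0.002, 0.001]]
force: [0.7, -0.2, 0.4]
grip_width: 0.0266
```

>>> drive_tool:
  plan: [0,0,0,0,0,0,0.69,0,0,0,0,0,0,0.69,0,0,0,0,0,0,0.69]

```text
clock: 2.02
position: [0.456, 0.044, 0.2261]
eef_rot: [[-0.001, -0.08, 0.997], [-0.001, 0.997, 0.08], [-1.0, -0.001, -0.001]]
force: [0.6, -0.4, -0.6]
grip_width: 0.0268
```

Run:
```python
from h import *
s=arm.state();print(s['position'],s['eef_rot'].round(3).tolist(),s['grip_width'],s['joint_pos'].round(2));print(imaging.camera_params('wrist'))
snap('wrist','w1.png',k=1.42)
```

```text
[0.45595248 0.04399566 0.22607339] [[-0.001, -0.08, 0.997], [-0.001, 0.997, 0.08], [-1.0, -0.001, -0.001]] 0.02675590895700845 [ 0.13  0.43 -0.4   2.06  0.25  0.7  -0.35]
{'mtx': array([[327.75152398,   0.        , 280.65891718],
       [  0.        , 327.75152398, 209.88076104],
       [  0.        ,   0.        ,   1.        ]]), 'tool_from_camera': array([[ 1.18998734e-03, -2.91364388e-01,  9.56611403e-01,
        -1.18056563e-01],
       [ 8.02688093e-05, -9.56612050e-01, -2.91364685e-01,
         7.43368550e-02],
       [ 9.99999289e-01,  4.23506346e-04, -1.11496876e-03,
         3.27416313e-04],
       [ 0.00000000e+00,  0.00000000e+00,  0.00000000e+00,
         1.00000000e+00]])}
```

View pics/w1.png

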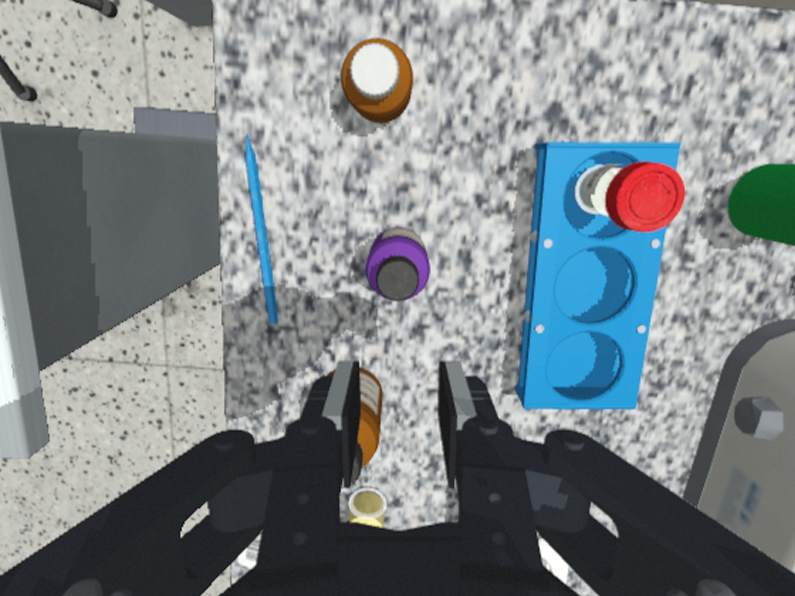

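The wrist view shows the violet cap centre at (398,278), the small brown cap at (374,69), the carrier holes at about (594,283) and (585,363), and finger tips about 25 mm ahead of the TCP at 27 mm opening. I'll check these against the top view.

Run:
```python
from h import *
for n,u,v,z in(('violet',398,279,.077),('small',374,70,.077),('cM',594,284,.034),('cR',584,364,.034),('fwd',0,0,0)):
    print(n,at('wrist',(u+.5)/1.42-.5,(v+.5)/1.42-.5,z).round(4))
```

```text
violet [0.4551 0.0481 0.077 ]
small [0.4338 0.1594 0.077 ]
cM [0.5909 0.0441 0.034 ]
cR [ 0.5957 -0.016   0.034 ]
fwd [0.1849 0.1935 0.    ]
```

>>> drive_tool:
  plan: [0,0.0025,0,0,0,0,0.1,0.015,0.0025,0,0,0,0,0.1,0.04,0.0025,0,0,0,0,0.1,0.07,0.0025,0,0,0,0,0.1,0.1,0.0025,0,0,0,0,0.1,0.12,0.0025,0,0,0,0,0.1,0.13,0.0025,0,0,0,0,0.1,0.133,0.0025,0,0,0,0,0.1,0.133,0.0025,0,0,0,0,0.1,0.133,0.0025,0,0,0,0,0.4,0.133,0.0025,0,0,0,0,0.6,0.133,0.0025,0,0,0,0,0.7,0.133,0.0025,0,0,0,0,0.8,0.133,0.0025,0,0,0,0,1,0.133,0.0025,0,0,0,0,1,0.133,0.0025,0,0,0,0,1,0.133,0.0025,0,0,0,0,1]
  newtons: 35

```text
clock: 3.48
position: [0.4564, 0.0475, 0.0941]
eef_rot: [[0.001, -0.081, 0.997], [-0.0, 0.997, 0.081], [-1.0, -0.0, 0.001]]
force: [-0.8, -0.2, 5.7]
grip_width: 0.0235
```

>>> drive_tool:
  plan: [-0.003,0,0,0,0,0,1,-0.008,0,0,0,0,0,1,-0.018,0,0,0,0,0,1,-0.03,0,0,0,0,0,1,-0.04,0,0,0,0,0,1,-0.04,0,0,0,0,0,1,-0.04,0,0,0,0,0,1,-0.04,0,0,0,0,0,1]

```text
clock: 4.15
position: [0.4559, 0.0473, 0.1331]
eef_rot: [[-0.0, -0.081, 0.997], [-0.0, 0.997, 0.081], [-1.0, -0.0, -0.0]]
force: [0.2, 0.4, -1.3]
grip_width: 0.0239
```

Run:
```python
from h import *
s=arm.state();print(s['position'],s['force'],s['grip_width'])
snap('scene','s2.png',(200,200,320,310),4);
im=imaging.capture('wrist')[:,:,::-1]
a=cv2.imread('pics/s2.png');b=cv2.resize(im[130:420,150:400],None,fx=1.5,fy=1.5)
c=np.zeros((440,480+375,3),np.uint8);c[:,:480]=a;c[:435,480:]=b
cv2.imwrite('pics/c2.png',cv2.resize(c,None,fx=.93,fy=.93))
```

```text
[0.45585051 0.0473097  0.1331289 ] [ 0.22719375  0.40116553 -1.27849135] 0.02385141387267971
```

View pics/c2.png

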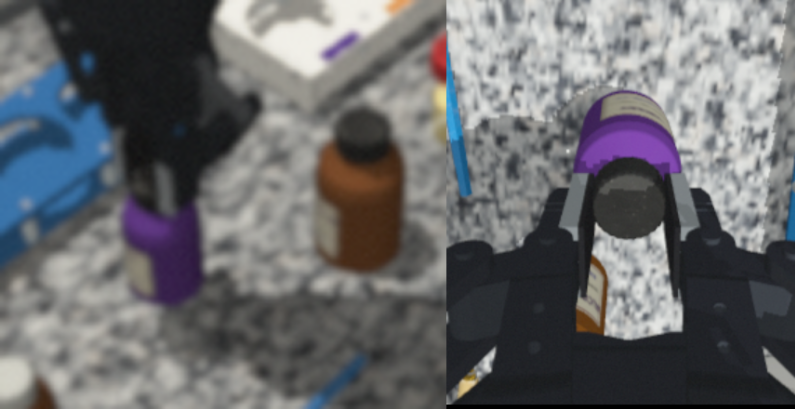

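>>> drive_tool:
  plan: [-0.02,0,0,0,0,0,1,-0.05,0,0,0,0,0,1,-0.075,-0.01,0.005,0,0,0,1,-0.09,-0.03,0.014,0,0,0,1,-0.09,-0.053,0.025,0,0,0,1,-0.09,-0.076,0.036,0,0,0,1,-0.09,-0.099,0.047,0,0,0,1,-0.09,-0.122,0.058,0,0,0,1,-0.09,-0.145,0.069,0,0,0,1,-0.09,-0.168,0.08,0,0,0,1,-0.09,-0.188,0.0895,0,0,0,1,-0.09,-0.201,0.0955,0,0,0,1,-0.09,-0.207,0.0985,0,0,0,1,-0.09,-0.2086,0.0992,0,0,0,1,-0.09,-0.2086,0.0992,0,0,0,1,-0.09,-0.2086,0.0992,0,0,0,1]

```text
clock: 5.58
position: [0.5713, -0.1509, 0.223]
eef_rot: [[-0.001, -0.083, 0.997], [0.001, 0.997, 0.083], [-1.0, 0.001, -0.001]]
force: [-0.0, -0.7, -1.8]
grip_width: 0.0238
```

Run:
```python
from h import *
s=arm.state();print(s['position'],s['force'],s['grip_width'],s['eef_rot'].round(4).tolist())
im=imaging.capture('wrist')[:,:,::-1]
cv2.imwrite('pics/w3.png',cv2.resize(im,None,fx=1.42,fy=1.42))
```

```text
[ 0.57129477 -0.15089893  0.22303986] [-0.02555146 -0.72165969 -1.75565041] 0.023798167144901548 [[-0.0011, -0.0826, 0.9966], [0.001, 0.9966, 0.0826], [-1.0, 0.0011, -0.001]]
```

View pics/w3.png

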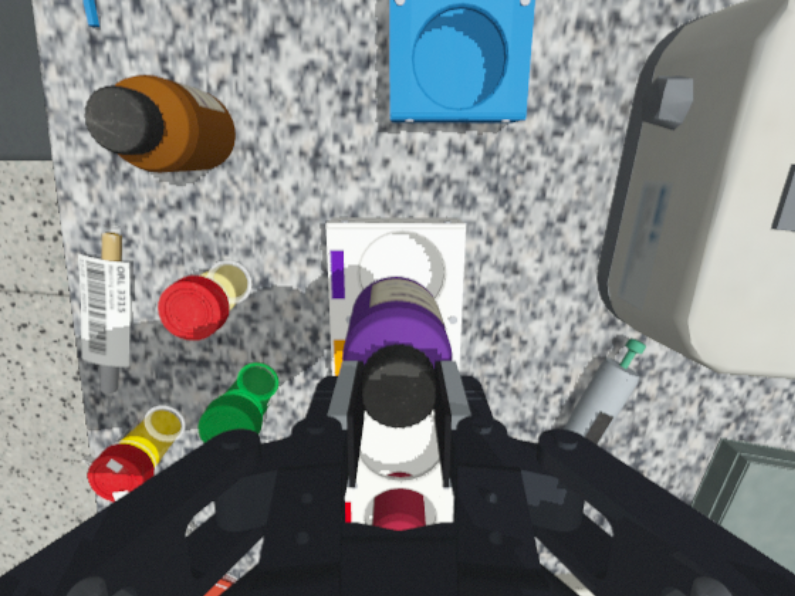

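The wrist view at V has the violet hole at about (402,272), with its top edge at 231. The cap is centred between the jaws at (399,386), and brown_large's cap is at (124,120).

Run:
```python
from h import *
f=lambda u,v,z:at('wrist',(u+.5)/1.42-.5,(v+.5)/1.42-.5,z).round(4)
print('cap',f(399,386,.206),'hole top edge',f(402,231,.034),'l',f(359,272,.034),'r',f(445,272,.034))
print('rack corners',f(327,223,.034),f(466,222,.034));print('bl',f(124,121,.098),'cup1',f(194,307,.074),'cup2',f(121,472,.074))
```

```text
cap [ 0.5713 -0.1472  0.206 ] hole top edge [ 0.571  -0.1233  0.034 ] l [ 0.5443 -0.1535  0.034 ] r [ 0.6025 -0.1486  0.034 ]
rack corners [ 0.5214 -0.1222  0.034 ] [ 0.6125 -0.1139  0.034 ]
bl [ 0.4295 -0.0712  0.098 ] cup1 [ 0.449  -0.1736  0.074 ] cup2 [ 0.3944 -0.2961  0.074 ]
```

>>> drive_tool:
  plan: [0,-0.002,0.001,0,0,0,1,0.02,-0.002,0.001,0,0,0,1,0.045,-0.002,0.001,0,0,0,1,0.07,-0.002,0.001,0,0,0,1,0.09,-0.002,0.001,0,0,0,1,0.105,-0.002,0.001,0,0,0,1,0.114,-0.002,0.001,0,0,0,1,0.118,-0.002,0.001,0,0,0,1,0.12,-0.002,0.001,0,0,0,1,0.121,-0.002,0.001,0,0,0,1,0.122,-0.002,0.001,0,0,0,1,0.122,-0.002,0.001,0,0,0,1,0.122,-0.002,0.001,0,0,0,1]

```text
clock: 6.72
position: [0.5734, -0.1544, 0.102]
eef_rot: [[0.001, -0.081, 0.997], [-0.0, 0.997, 0.081], [-1.0, -0.0, 0.001]]
force: [0.5, 2.0, -1.2]
grip_width: 0.0234
```

>>> drive_tool:
  plan: [0.001,0,0,0,0,0,1,0.002,0,0,0,0,0,1,0.002,0,0,0,0,0,1]

```text
clock: 6.97
position: [0.5734, -0.1546, 0.1002]
eef_rot: [[0.001, -0.081, 0.997], [-0.001, 0.997, 0.081], [-1.0, -0.001, 0.001]]
force: [-0.8, 0.4, 4.5]
grip_width: 0.0233
```

>>> drive_tool:
  plan: [0,0,0,0,0,0,0.7,0,0,0,0,0,0,0.5,0,0,0,0,0,0,0.3,0,0,0,0,0,0,0.1,0,0,0,0,0,0,0.1,-0.02,0,0,0,0,0,0.1,-0.05,0,0,0,0,0,0.1,-0.08,0,0,0,0,0,0.1,-0.1,0.02,-0.007,0,0,0,0.1,-0.1,0.055,-0.019,0,0,0,0.1,-0.1,0.093,-0.032,0,0,0,0.1,-0.1,0.131,-0.046,0,0,0,0.1,-0.1,0.169,-0.059,0,0,0,0.1,-0.1,0.207,-0.072,0,0,0,0.1,-0.1,0.245,-0.086,0,0,0,0.1,-0.1,0.283,-0.099,0,0,0,0.1,-0.1,0.312,-0.109,0,0,0,0.1,-0.1,0.325,-0.1135,0,0,0,0.1,-0.1,0.325,-0.1135,0,0,0,0.1,-0.1,0.325,-0.1135,0,0,0,0.1]

```text
clock: 8.63
position: [0.4333, 0.161, 0.1994]
eef_rot: [[0.0, -0.083, 0.997], [-0.0, 0.997, 0.083], [-1.0, -0.0, 0.0]]
force: [1.2, -0.5, -0.6]
grip_width: 0.0768
```

Run:
```python
from h import *
s=arm.state();print(s['position'],s['force'],s['grip_width'],s['eef_rot'].round(4).tolist())
a=imaging.capture('top')[:,:,::-1][165:285,145:405]
b=imaging.capture('wrist')[:,:,::-1]
cv2.imwrite('pics/full_w4.png',b)
c=np.zeros((560,600,3),np.uint8);c[:240,:520]=cv2.resize(a,None,fx=2,fy=2);c[245:560,:420]=cv2.resize(b,None,fx=.75,fy=.75)
cv2.imwrite('pics/c4.png',c)
```

```text
[0.43333553 0.16098718 0.19939177] [ 1.15491366 -0.53473298 -0.55132114] 0.0767711573193162 [[0.0002, -0.0834, 0.9965], [-0.0002, 0.9965, 0.0834], [-1.0, -0.0002, 0.0002]]
```

View pics/c4.png

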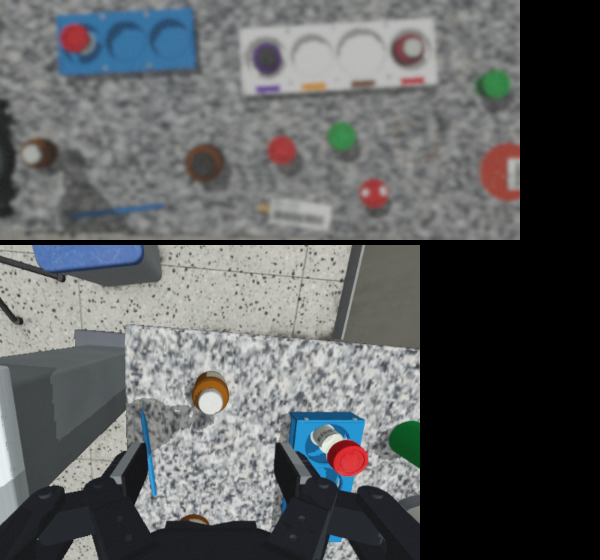

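Violet stands upright in its hole, and the gripper is over brown_small. I'll grasp it now.

>>> drive_tool:
  plan: [0.02,-0.001,0.001,0,0,0,0.1,0.05,-0.001,0.001,0,0,0,0.1,0.08,-0.001,0.001,0,0,0,0.1,0.098,-0.001,0.001,0,0,0,0.1,0.105,-0.001,0.001,0,0,0,0.1,0.106,-0.001,0.001,0,0,0,0.1,0.106,-0.001,0.001,0,0,0,0.1,0.106,-0.001,0.001,0,0,0,0.4,0.106,-0.001,0.001,0,0,0,0.6,0.106,-0.001,0.001,0,0,0,0.7,0.106,-0.001,0.001,0,0,0,0.8,0.106,-0.001,0.001,0,0,0,1,0.106,-0.001,0.001,0,0,0,1,0.106,-0.001,0.001,0,0,0,1,0.106,-0.001,0.001,0,0,0,1]

```text
clock: 9.98
position: [0.435, 0.1597, 0.0942]
eef_rot: [[0.001, -0.081, 0.997], [0.0, 0.997, 0.081], [-1.0, 0.0, 0.001]]
force: [-0.2, -0.2, 6.9]
grip_width: 0.0232
```

>>> drive_tool:
  plan: [-0.005,0,0,0,0,0,1,-0.025,0,0,0,0,0,1,-0.055,0,0,0,0,0,1,-0.085,0,0,0,0,0,1,-0.11,-0.015,0.004,0,0,0,1,-0.125,-0.04,0.012,0,0,0,1,-0.13,-0.07,0.02,0,0,0,1,-0.13,-0.1,0.029,0,0,0,1,-0.13,-0.13,0.0375,0,0,0,1,-0.13,-0.16,0.046,0,0,0,1,-0.13,-0.19,0.055,0,0,0,1,-0.13,-0.22,0.0635,0,0,0,1,-0.13,-0.25,0.072,0,0,0,1,-0.13,-0.28,0.081,0,0,0,1,-0.13,-0.31,0.0895,0,0,0,1,-0.13,-0.338,0.0975,0,0,0,1,-0.13,-0.362,0.1045,0,0,0,1,-0.13,-0.379,0.1095,0,0,0,1,-0.13,-0.387,0.1115,0,0,0,1,-0.13,-0.3882,0.112,0,0,0,1]

```text
clock: 11.65
position: [0.5774, -0.2203, 0.2231]
eef_rot: [[-0.0, -0.078, 0.997], [-0.001, 0.997, 0.078], [-1.0, -0.0, -0.0]]
force: [-0.1, 0.0, -2.1]
grip_width: 0.0236
```

>>> drive_tool:
  plan: [0,0,0,0,0,0,1,0,0,0,0,0,0,1]

```text
clock: 11.82
position: [0.5774, -0.2163, 0.2234]
eef_rot: [[-0.001, -0.083, 0.997], [0.001, 0.997, 0.083], [-1.0, 0.001, -0.0]]
force: [0.5, 0.4, -1.8]
grip_width: 0.0237
```

Run:
```python
from h import *
s=arm.state();print(s['position'],s['force'],s['grip_width'],s['eef_rot'].round(4).tolist())
im=imaging.capture('wrist')[:,:,::-1]
cv2.imwrite('pics/full_w5.png',im)
cv2.imwrite('pics/w5.png',cv2.resize(im[100:400,60:460],None,fx=1.8,fy=1.8))
```

```text
[ 0.577371   -0.21633064  0.22342128] [ 0.48367919  0.43688734 -1.75656501] 0.023691627717220626 [[-0.0006, -0.0831, 0.9965], [0.0013, 0.9965, 0.0831], [-1.0, 0.0014, -0.0005]]
```

View pics/w5.png

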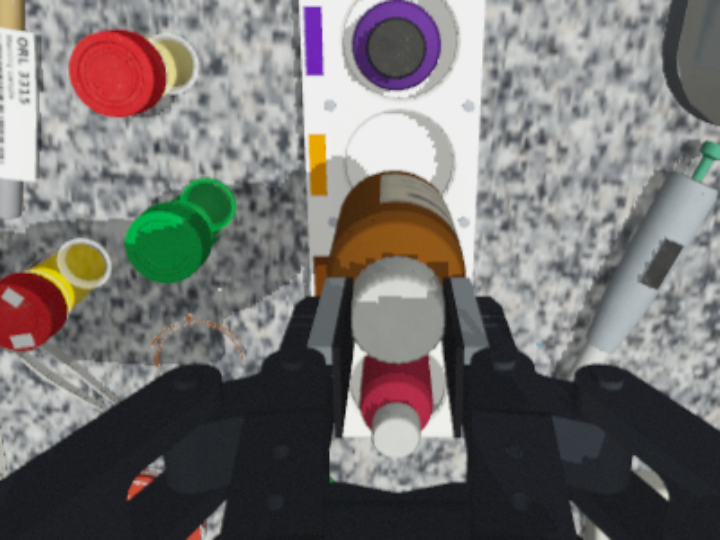

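The crop shows hole S spanning columns 346-455 with its top edge at row 111. Violet is upright in its hole (cap 396,47), and the held cap is at (400,308).

Run:
```python
from h import *
f=lambda u,v,z:at('wrist',60+(u+.5)/1.8-.5,100+(v+.5)/1.8-.5,z).round(4)
print('cap',f(398,308,.206),'hole top edge',f(400,111,.034),'l',f(346,162,.034),'r',f(455,162,.034))
print('violet cap',f(396,47,.083),'cup1',f(117,73,.074),'cup2',f(20,312,.074),'green',f(168,242,.074))
```

```text
cap [ 0.5774 -0.2124  0.206 ] hole top edge [ 0.5763 -0.1879  0.034 ] l [ 0.5498 -0.2175  0.034 ] r [ 0.6079 -0.2126  0.034 ]
violet cap [ 0.5715 -0.1536  0.083 ] cup1 [ 0.4485 -0.1756  0.074 ] cup2 [ 0.3934 -0.2989  0.074 ] green [ 0.4689 -0.2547  0.074 ]
```

>>> drive_tool:
  plan: [0,-0.002,0.001,0,0,0,1,0.02,-0.002,0.001,0,0,0,1,0.045,-0.002,0.001,0,0,0,1,0.07,-0.002,0.001,0,0,0,1,0.09,-0.002,0.001,0,0,0,1,0.105,-0.002,0.001,0,0,0,1,0.114,-0.002,0.001,0,0,0,1,0.118,-0.002,0.001,0,0,0,1,0.12,-0.002,0.001,0,0,0,1,0.122,-0.002,0.001,0,0,0,1,0.123,-0.002,0.001,0,0,0,1,0.1235,-0.002,0.001,0,0,0,1,0.1235,-0.002,0.001,0,0,0,1]

```text
clock: 12.95
position: [0.5792, -0.2204, 0.1004]
eef_rot: [[0.001, -0.081, 0.997], [-0.0, 0.997, 0.081], [-1.0, -0.0, 0.001]]
force: [0.0, -0.7, -0.9]
grip_width: 0.0241
```

>>> drive_tool:
  plan: [0.001,0,0,0,0,0,1,0.0015,0,0,0,0,0,1,0.0015,0,0,0,0,0,1]

```text
clock: 13.2
position: [0.5794, -0.2209, 0.1002]
eef_rot: [[0.001, -0.081, 0.997], [-0.002, 0.997, 0.081], [-1.0, -0.002, 0.001]]
force: [-2.0, -0.1, 8.2]
grip_width: 0.0233
```

>>> drive_tool:
  plan: [0,0,0,0,0,0,0.7,0,0,0,0,0,0,0.5,0,0,0,0,0,0,0.3,0,0,0,0,0,0,0.1,0,0,0,0,0,0,0.1,-0.02,0,0,0,0,0,0.1,-0.05,0,0,0,0,0,0.1,-0.08,0,0,0,0,0,0.1,-0.105,0.02,-0.017,0,0,0,0.1,-0.11,0.045,-0.039,0,0,0,0.1,-0.11,0.07,-0.06,0,0,0,0.1,-0.11,0.095,-0.082,0,0,0,0.1,-0.11,0.12,-0.103,0,0,0,0.1,-0.11,0.145,-0.125,0,0,0,0.1,-0.11,0.156,-0.134,0,0,0,0.1,-0.11,0.16,-0.138,0,0,0,0.1,-0.11,0.16,-0.138,0,0,0,0.1,-0.11,0.16,-0.138,0,0,0,0.1]

```text
clock: 14.7
position: [0.4295, -0.0726, 0.2085]
eef_rot: [[0.002, -0.081, 0.997], [-0.0, 0.997, 0.081], [-1.0, -0.001, 0.002]]
force: [-0.1, -1.1, 0.1]
grip_width: 0.077
```

Run:
```python
from h import *
s=arm.state();print(s['position'],s['force'],s['grip_width'])
im=imaging.capture('wrist')[:,:,::-1]
cv2.imwrite('pics/w6.png',cv2.resize(im,None,fx=1.42,fy=1.42))
```

```text
[ 0.42951481 -0.0726042   0.20853453] [-0.12895415 -1.13195445  0.10274585] 0.07696093475075697
```

View pics/w6.png

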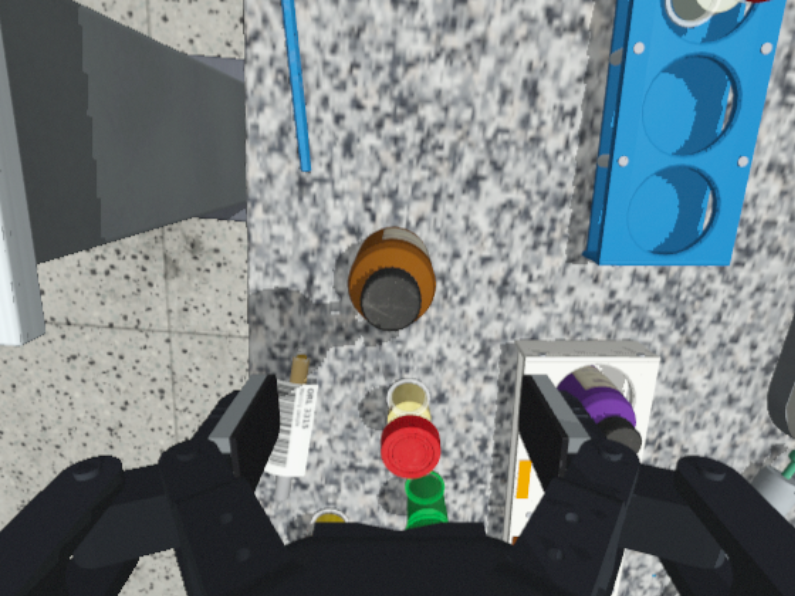

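Brown_large's cap at (390,300) agrees to about 4 mm. I'll descend and grasp it.

>>> drive_tool:
  plan: [0.02,0.001,-0.001,0,0,0,0.1,0.05,0.001,-0.001,0,0,0,0.1,0.075,0.001,-0.001,0,0,0,0.1,0.09,0.001,-0.001,0,0,0,0.1,0.096,0.001,-0.001,0,0,0,0.1,0.0965,0.001,-0.001,0,0,0,0.1,0.0965,0.001,-0.001,0,0,0,0.1,0.0965,0.001,-0.001,0,0,0,0.4,0.0965,0.001,-0.001,0,0,0,0.55,0.0965,0.001,-0.001,0,0,0,0.65,0.0965,0.001,-0.001,0,0,0,0.75,0.0965,0.001,-0.001,0,0,0,1,0.0965,0.001,-0.001,0,0,0,1,0.0965,0.001,-0.001,0,0,0,1,0.0965,0.001,-0.001,0,0,0,1]

```text
clock: 16.0
position: [0.4277, -0.0712, 0.1127]
eef_rot: [[0.001, -0.081, 0.997], [-0.001, 0.997, 0.081], [-1.0, -0.001, 0.001]]
force: [-0.5, -0.4, 7.0]
grip_width: 0.0302
```

>>> drive_tool:
  plan: [-0.005,0,0,0,0,0,1,-0.025,0,0,0,0,0,1,-0.055,0,0,0,0,0,1,-0.085,0,0,0,0,0,1,-0.11,0,0,0,0,0,1,-0.125,-0.01,0.006,0,0,0,1,-0.13,-0.027,0.016,0,0,0,1,-0.13,-0.047,0.028,0,0,0,1,-0.13,-0.068,0.041,0,0,0,1,-0.13,-0.089,0.054,0,0,0,1,-0.13,-0.11,0.066,0,0,0,1,-0.13,-0.131,0.079,0,0,0,1,-0.13,-0.152,0.092,0,0,0,1,-0.13,-0.173,0.104,0,0,0,1,-0.13,-0.193,0.1165,0,0,0,1,-0.13,-0.21,0.127,0,0,0,1,-0.13,-0.222,0.134,0,0,0,1,-0.13,-0.228,0.1375,0,0,0,1,-0.13,-0.2283,0.1378,0,0,0,1,-0.13,-0.2283,0.1378,0,0,0,1]

```text
clock: 17.67
position: [0.5826, -0.2867, 0.2417]
eef_rot: [[-0.001, -0.081, 0.997], [0.001, 0.997, 0.081], [-1.0, 0.001, -0.001]]
force: [-0.2, 0.3, -0.7]
grip_width: 0.0299
```

Run:
```python
from h import *
s=arm.state();print(s['position'],s['force'],s['grip_width'],s['eef_rot'].round(4).tolist())
im=imaging.capture('wrist')[:,:,::-1]
cv2.imwrite('pics/w7.png',cv2.resize(im[50:350,60:460],None,fx=1.8,fy=1.8))
```

```text
[ 0.58262971 -0.28674086  0.24171232] [-0.22431885  0.28318717 -0.7449063 ] 0.029871971687528424 [[-0.0008, -0.0812, 0.9967], [0.001, 0.9967, 0.0812], [-1.0, 0.0011, -0.0007]]
```

View pics/w7.png

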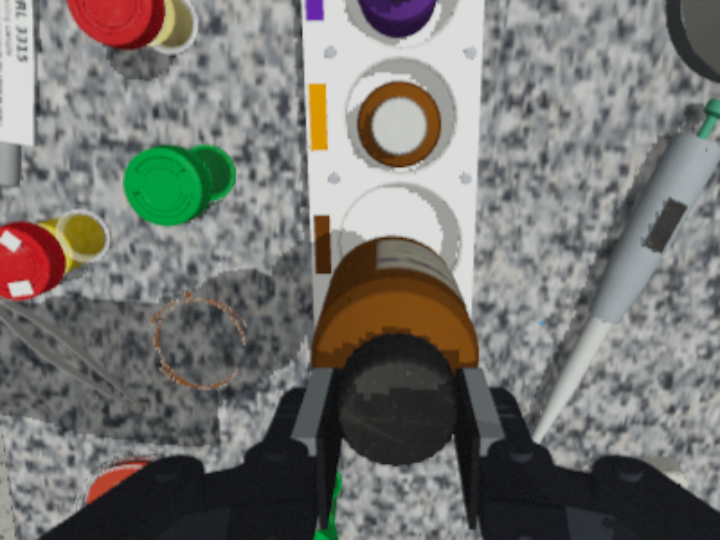

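Brown_small stands in S with its cap at (400,126). Hole L spans columns 342-461 with its top edge at row 185, and the held cap is at (398,398).

Run:
```python
from h import *
f=lambda u,v,z:at('wrist',60+(u+.5)/1.8-.5,50+(v+.5)/1.8-.5,z).round(4)
print('cap',f(398,398,.2277),'hole top edge',f(401,185,.034),'l',f(342,243,.034),'r',f(461,243,.034),'small',f(400,126,.083),'cup1',f(115,5,.074),'cup2',f(20,261,.074))
```

```text
cap [ 0.5824 -0.2806  0.2277] hole top edge [ 0.5814 -0.2517  0.034 ] l [ 0.5509 -0.2868  0.034 ] r [ 0.6179 -0.2813  0.034 ] small [ 0.578  -0.2194  0.083 ] cup1 [ 0.4481 -0.1785  0.074 ] cup2 [ 0.3941 -0.3002  0.074 ]
```

>>> drive_tool:
  plan: [0,-0.001,0.0015,0,0,0,1,0.02,-0.001,0.0015,0,0,0,1,0.045,-0.001,0.0015,0,0,0,1,0.07,-0.001,0.0015,0,0,0,1,0.09,-0.001,0.0015,0,0,0,1,0.105,-0.001,0.0015,0,0,0,1,0.114,-0.001,0.0015,0,0,0,1,0.118,-0.001,0.0015,0,0,0,1,0.12,-0.001,0.0015,0,0,0,1,0.1215,-0.001,0.0015,0,0,0,1,0.123,-0.001,0.0015,0,0,0,1,0.1235,-0.001,0.0015,0,0,0,1,0.1235,-0.001,0.0015,0,0,0,1]

```text
clock: 18.8
position: [0.585, -0.2885, 0.1189]
eef_rot: [[0.001, -0.081, 0.997], [-0.0, 0.997, 0.081], [-1.0, -0.001, 0.001]]
force: [0.3, -0.7, -0.3]
grip_width: 0.0299
```

>>> drive_tool:
  plan: [0.001,0,0,0,0,0,1,0.0015,0,0,0,0,0,1,0.0015,0,0,0,0,0,1]

```text
clock: 19.05
position: [0.5852, -0.2887, 0.1188]
eef_rot: [[0.001, -0.081, 0.997], [-0.001, 0.997, 0.081], [-1.0, -0.001, 0.001]]
force: [-3.5, 0.9, 8.3]
grip_width: 0.0302
```

>>> drive_tool:
  plan: [0,0,0,0,0,0,0.7,0,0,0,0,0,0,0.5,0,0,0,0,0,0,0.3,0,0,0,0,0,0,0.1,0,0,0,0,0,0,0.1,-0.02,0,0,0,0,0,0.1,-0.05,0,0,0,0,0,0.1,-0.08,0,0,0,0,0,0.1,-0.1,0.015,-0.015,0,0,0,0.1,-0.1,0.035,-0.036,0,0,0,0.1,-0.1,0.06,-0.062,0,0,0,0.1,-0.1,0.085,-0.088,0,0,0,0.1,-0.1,0.107,-0.11,0,0,0,0.1,-0.1,0.12,-0.124,0,0,0,0.1,-0.1,0.1235,-0.1275,0,0,0,0.1,-0.1,0.1235,-0.1275,0,0,0,0.1,-0.1,0.1235,-0.1275,0,0,0,0.1]

```text
clock: 20.47
position: [0.4489, -0.1763, 0.2171]
eef_rot: [[0.002, -0.081, 0.997], [-0.001, 0.997, 0.081], [-1.0, -0.001, 0.002]]
force: [-0.2, -0.7, -0.1]
grip_width: 0.0769
```

Run:
```python
from h import *
s=arm.state();print(s['position'],s['force'],s['grip_width'])
a=imaging.capture('top')[:,:,::-1][165:285,145:405]
b=imaging.capture('wrist')[:,:,::-1]
c=np.zeros((575,600,3),np.uint8);c[:240,:520]=cv2.resize(a,None,fx=2,fy=2);c[245:560,:420]=cv2.resize(b,None,fx=.75,fy=.75)
cv2.imwrite('pics/c8.png',c)
```

```text
[ 0.44885642 -0.17625914  0.2171286 ] [-0.19011559 -0.7335898  -0.11695634] 0.07685570306328003
```

View pics/c8.png

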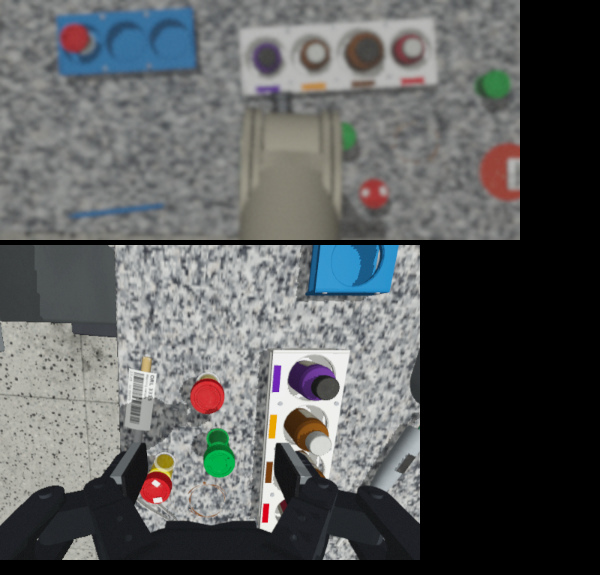

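All three bottles stand upright in the rack in order, and cup1's lid is centred below the gripper.

>>> drive_tool:
  plan: [0.02,0,-0.0015,0,0,0,0.1,0.05,0,-0.0015,0,0,0,0.1,0.08,0,-0.0015,0,0,0,0.1,0.11,0,-0.0015,0,0,0,0.1,0.13,0,-0.0015,0,0,0,0.1,0.139,0,-0.0015,0,0,0,0.1,0.141,0,-0.0015,0,0,0,0.1,0.141,0,-0.0015,0,0,0,0.1,0.141,0,-0.0015,0,0,0,0.35,0.141,0,-0.0015,0,0,0,0.5,0.141,0,-0.0015,0,0,0,0.6,0.141,0,-0.0015,0,0,0,0.7,0.141,0,-0.0015,0,0,0,1,0.141,0,-0.0015,0,0,0,1,0.141,0,-0.0015,0,0,0,1,0.141,0,-0.0015,0,0,0,1]

```text
clock: 21.9
position: [0.4469, -0.176, 0.0771]
eef_rot: [[0.002, -0.081, 0.997], [-0.001, 0.997, 0.081], [-1.0, -0.001, 0.002]]
force: [-1.2, -0.1, 4.9]
grip_width: 0.0372
```

>>> drive_tool:
  plan: [-0.005,0,0,0,0,0,1,-0.025,0,0,0,0,0,1,-0.055,0,0,0,0,0,1,-0.085,0,0,0,0,0,1,-0.11,0,0,0,0,0,1,-0.12,0.01,0.008,0,0,0,1,-0.12,0.027,0.021,0,0,0,1,-0.12,0.047,0.037,0,0,0,1,-0.12,0.067,0.053,0,0,0,1,-0.12,0.087,0.069,0,0,0,1,-0.12,0.107,0.085,0,0,0,1,-0.12,0.127,0.1,0,0,0,1,-0.12,0.147,0.116,0,0,0,1,-0.12,0.167,0.132,0,0,0,1,-0.12,0.184,0.1455,0,0,0,1,-0.12,0.197,0.156,0,0,0,1,-0.12,0.204,0.161,0,0,0,1,-0.12,0.2055,0.1624,0,0,0,1,-0.12,0.2055,0.1624,0,0,0,1,-0.12,0.2055,0.1624,0,0,0,1]

```text
clock: 23.57
position: [0.5906, 0.0408, 0.1958]
eef_rot: [[-0.001, -0.08, 0.997], [-0.001, 0.997, 0.08], [-1.0, -0.001, -0.001]]
force: [0.3, -0.3, -0.4]
grip_width: 0.037
```

Run:
```python
from h import *
s=arm.state();print(s['position'],s['force'],s['grip_width'],s['eef_rot'].round(4).tolist())
im=imaging.capture('wrist')[:,:,::-1]
cv2.imwrite('pics/w9.png',cv2.resize(im[100:400,60:460],None,fx=1.8,fy=1.8))
```

```text
[0.59057472 0.04075016 0.19578798] [ 0.30080787 -0.29897457 -0.36289939] 0.036977059135515356 [[-0.0011, -0.0797, 0.9968], [-0.0013, 0.9968, 0.0797], [-1.0, -0.0012, -0.0012]]
```

View pics/w9.png

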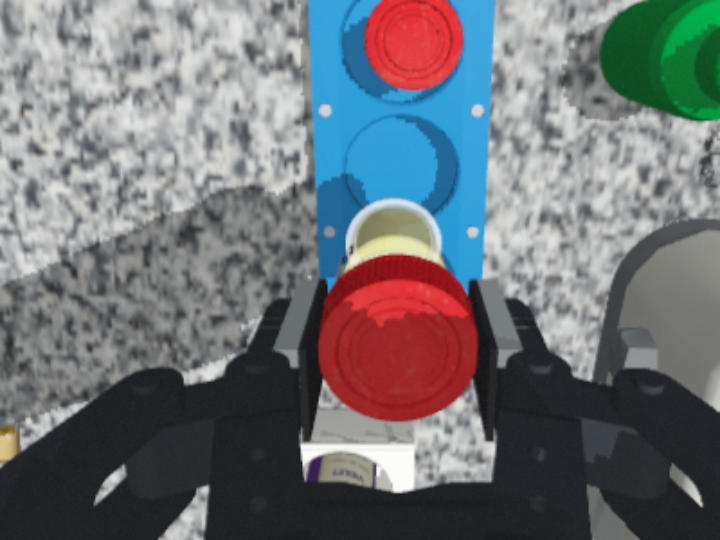

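Hole M spans columns 345-458 with its top edge at row 115. The cup's base is visible at (394,240) and its lid at (398,338).

Run:
```python
from h import *
f=lambda u,v,z:at('wrist',60+(u+.5)/1.8-.5,100+(v+.5)/1.8-.5,z).round(4)
print('lid',f(398,344,.193),'base',f(394,240,.119),'top edge',f(401,115,.034),'l',f(345,168,.034),'r',f(458,168,.034),'stowed',f(413,40,.08),'cR from top')
```

```text
lid [0.5907 0.0428 0.193 ] base [0.5894 0.04   0.119 ] top edge [0.5897 0.0709 0.034 ] l [0.5645 0.0428 0.034 ] r [0.6195 0.0472 0.034 ] stowed [0.5912 0.1072 0.08  ] cR from top
```

>>> drive_tool:
  plan: [0,0.002,0.002,0,0,0,1,0.02,0.002,0.002,0,0,0,1,0.045,0.002,0.002,0,0,0,1,0.065,0.002,0.002,0,0,0,1,0.085,0.002,0.002,0,0,0,1,0.1,0.002,0.002,0,0,0,1,0.108,0.002,0.002,0,0,0,1,0.111,0.002,0.002,0,0,0,1,0.1125,0.002,0.002,0,0,0,1,0.1135,0.002,0.002,0,0,0,1,0.1135,0.002,0.002,0,0,0,1]

```text
clock: 24.53
position: [0.5936, 0.0444, 0.0833]
eef_rot: [[0.001, -0.081, 0.997], [-0.0, 0.997, 0.081], [-1.0, -0.0, 0.001]]
force: [-0.1, -0.3, 0.4]
grip_width: 0.037
```

>>> drive_tool:
  plan: [0.001,0,0,0,0,0,1,0.0015,0,0,0,0,0,1,0.0015,0,0,0,0,0,1]

```text
clock: 24.78
position: [0.5939, 0.0447, 0.0831]
eef_rot: [[0.002, -0.081, 0.997], [-0.0, 0.997, 0.081], [-1.0, -0.0, 0.002]]
force: [-2.6, -0.9, 10.3]
grip_width: 0.0371
```

>>> drive_tool:
  plan: [0,0,0,0,0,0,0.5,0,0,0,0,0,0,0.3,0,0,0,0,0,0,0.1,0,0,0,0,0,0,0.1,0,0,0,0,0,0,0.1,-0.02,0,0,0,0,0,0.1,-0.05,0,0,0,0,0,0.1,-0.085,0,0,0,0,0,0.1,-0.112,-0.015,-0.01,0,0,0,0.1,-0.117,-0.045,-0.031,0,0,0,0.1,-0.117,-0.077,-0.054,0,0,0,0.1,-0.117,-0.109,-0.076,0,0,0,0.1,-0.117,-0.141,-0.098,0,0,0,0.1,-0.117,-0.173,-0.121,0,0,0,0.1,-0.117,-0.205,-0.143,0,0,0,0.1,-0.117,-0.237,-0.165,0,0,0,0.1,-0.117,-0.269,-0.188,0,0,0,0.1,-0.117,-0.3,-0.209,0,0,0,0.1,-0.117,-0.32,-0.223,0,0,0,0.1,-0.117,-0.3274,-0.2282,0,0,0,0.1]

```text
clock: 26.45
position: [0.3891, -0.3045, 0.1975]
eef_rot: [[-0.002, -0.074, 0.997], [-0.002, 0.997, 0.074], [-1.0, -0.001, -0.002]]
force: [-0.3, 0.2, -0.1]
grip_width: 0.0766
```

>>> drive_tool:
  plan: [0,0,0,0,0,0,0.1,0,0,0,0,0,0,0.1]

```text
clock: 26.62
position: [0.3928, -0.2996, 0.1978]
eef_rot: [[0.001, -0.081, 0.997], [0.001, 0.997, 0.081], [-1.0, 0.001, 0.001]]
force: [0.2, 0.7, -0.1]
grip_width: 0.077
```

Run:
```python
from h import *
s=arm.state();print(s['position'],s['force'],s['grip_width'])
a=imaging.capture('top')[:,:,::-1][165:285,145:405]
b=imaging.capture('wrist')[:,:,::-1]
c=np.zeros((575,600,3),np.uint8);c[:240,:520]=cv2.resize(a,None,fx=2,fy=2);c[245:560,:420]=cv2.resize(b,None,fx=.75,fy=.75)
cv2.imwrite('pics/c10.png',c)
```

```text
[ 0.39281641 -0.29959592  0.19781671] [ 0.22228265  0.74092806 -0.14923199] 0.07699438153381423
```

View pics/c10.png

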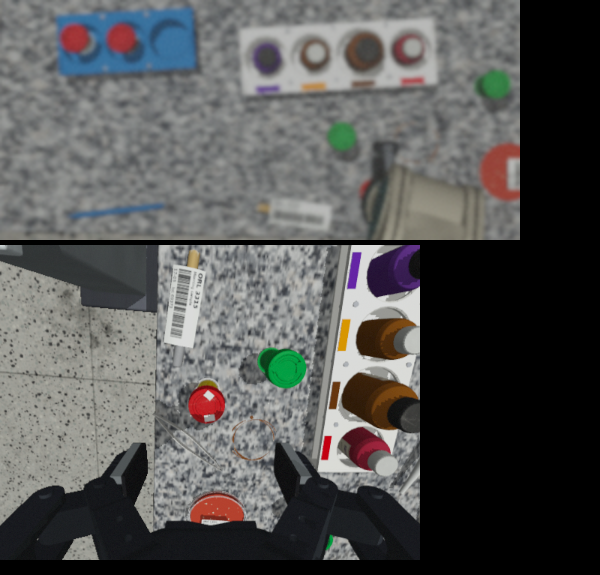

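Cup1 stands in the middle hole, and cup2's lid at (207,405) is in line with the gripper.

>>> drive_tool:
  plan: [0.015,-0.001,-0.001,0,0,0,0.1,0.045,-0.001,-0.001,0,0,0,0.1,0.075,-0.001,-0.001,0,0,0,0.1,0.1,-0.001,-0.001,0,0,0,0.1,0.116,-0.001,-0.001,0,0,0,0.1,0.121,-0.001,-0.001,0,0,0,0.1,0.122,-0.001,-0.001,0,0,0,0.1,0.122,-0.001,-0.001,0,0,0,0.1,0.122,-0.001,-0.001,0,0,0,0.35,0.122,-0.001,-0.001,0,0,0,0.5,0.122,-0.001,-0.001,0,0,0,0.6,0.122,-0.001,-0.001,0,0,0,0.7,0.122,-0.001,-0.001,0,0,0,1,0.122,-0.001,-0.001,0,0,0,1,0.122,-0.001,-0.001,0,0,0,1,0.122,-0.001,-0.001,0,0,0,1]

```text
clock: 28.05
position: [0.3919, -0.302, 0.0769]
eef_rot: [[0.002, -0.081, 0.997], [-0.001, 0.997, 0.081], [-1.0, -0.002, 0.002]]
force: [-1.2, 1.0, 6.1]
grip_width: 0.0371
```

>>> drive_tool:
  plan: [-0.005,0,0,0,0,0,1,-0.025,0,0,0,0,0,1,-0.055,0,0,0,0,0,1,-0.085,0,0,0,0,0,1,-0.11,0.005,0.004,0,0,0,1,-0.12,0.018,0.015,0,0,0,1,-0.12,0.037,0.0315,0,0,0,1,-0.12,0.058,0.049,0,0,0,1,-0.12,0.079,0.067,0,0,0,1,-0.12,0.1,0.085,0,0,0,1,-0.12,0.121,0.103,0,0,0,1,-0.12,0.142,0.121,0,0,0,1,-0.12,0.163,0.139,0,0,0,1,-0.12,0.184,0.157,0,0,0,1,-0.12,0.205,0.1745,0,0,0,1,-0.12,0.226,0.1925,0,0,0,1,-0.12,0.245,0.2085,0,0,0,1,-0.12,0.259,0.2205,0,0,0,1,-0.12,0.266,0.2265,0,0,0,1,-0.12,0.2679,0.2281,0,0,0,1]

```text
clock: 29.72
position: [0.5975, -0.014, 0.1961]
eef_rot: [[0.001, -0.083, 0.997], [0.001, 0.997, 0.083], [-1.0, 0.001, 0.001]]
force: [-0.7, 0.8, 0.4]
grip_width: 0.037
```

>>> drive_tool:
  plan: [0,0,0,0,0,0,1,0,0,0,0,0,0,1]

```text
clock: 29.88
position: [0.5961, -0.0177, 0.1957]
eef_rot: [[-0.001, -0.079, 0.997], [-0.001, 0.997, 0.079], [-1.0, -0.001, -0.001]]
force: [-0.9, -0.2, -1.5]
grip_width: 0.0369
```

Run:
```python
from h import *
s=arm.state();print(s['position'],s['force'],s['grip_width'],s['eef_rot'].round(4).tolist())
im=imaging.capture('wrist')[:,:,::-1]
cv2.imwrite('pics/w11.png',cv2.resize(im[100:400,60:460],None,fx=1.8,fy=1.8))
```

```text
[ 0.59605507 -0.01766749  0.19570427] [-0.88217964 -0.23905937 -1.45269476] 0.036866294866877425 [[-0.0013, -0.0795, 0.9968], [-0.0014, 0.9968, 0.0795], [-1.0, -0.0013, -0.0014]]
```

View pics/w11.png

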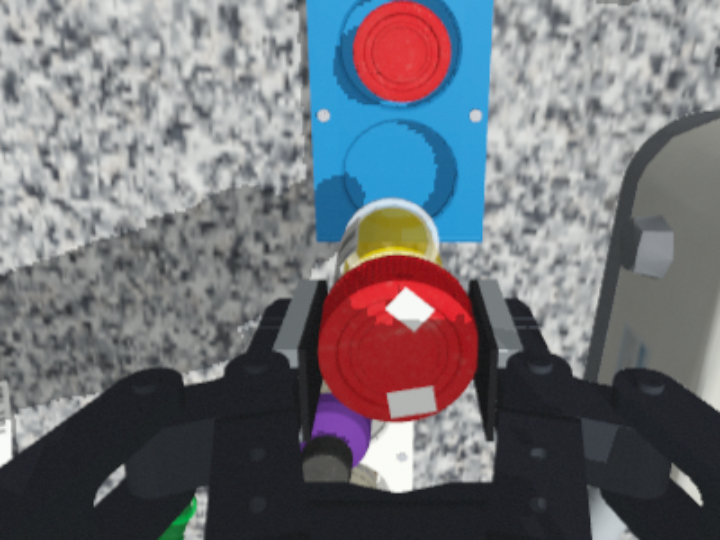

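The geometry matches the previous placing: the hole spans columns 343-457 with its top edge at row 120, about 2.5 mm lower relative to the tool. So only z needs a shift.

>>> drive_tool:
  plan: [0,0,0.002,0,0,0,1,0.02,0,0.002,0,0,0,1,0.045,0,0.002,0,0,0,1,0.065,0,0.002,0,0,0,1,0.085,0,0.002,0,0,0,1,0.1,0,0.002,0,0,0,1,0.108,0,0.002,0,0,0,1,0.111,0,0.002,0,0,0,1,0.1125,0,0.002,0,0,0,1,0.1135,0,0.002,0,0,0,1,0.1135,0,0.002,0,0,0,1]

```text
clock: 30.85
position: [0.5996, -0.0159, 0.0833]
eef_rot: [[0.002, -0.081, 0.997], [-0.0, 0.997, 0.081], [-1.0, -0.0, 0.002]]
force: [-0.6, -0.5, -0.6]
grip_width: 0.0373
```

>>> drive_tool:
  plan: [0.001,0,0,0,0,0,1,0.0015,0,0,0,0,0,1,0.0015,0,0,0,0,0,1]

```text
clock: 31.1
position: [0.5998, -0.0158, 0.0829]
eef_rot: [[0.002, -0.081, 0.997], [-0.001, 0.997, 0.081], [-1.0, -0.001, 0.002]]
force: [-2.4, -0.7, 9.8]
grip_width: 0.037
```

Grounded. I'll release, lift, and back off towards the front, clear of the cameras' view.

>>> drive_tool:
  plan: [0,0,0,0,0,0,0.5,0,0,0,0,0,0,0.3,0,0,0,0,0,0,0.1,0,0,0,0,0,0,0.1,0,0,0,0,0,0,0.1,-0.02,0,0,0,0,0,0.1,-0.05,0,0,0,0,0,0.1,-0.085,0,0,0,0,0,0.1,-0.115,0,-0.01,0,0,0,0.1,-0.14,0,-0.03,0,0,0,0.1,-0.15,0,-0.06,0,0,0,0.1,-0.15,0,-0.09,0,0,0,0.1,-0.15,0,-0.12,0,0,0,0.1,-0.15,0,-0.14,0,0,0,0.1,-0.15,0,-0.15,0,0,0,0.1,-0.15,0,-0.15,0,0,0,0.1,-0.15,0,-0.15,0,0,0,0.1]

```text
clock: 32.52
position: [0.4507, -0.0279, 0.2312]
eef_rot: [[0.002, -0.081, 0.997], [0.0, 0.997, 0.081], [-1.0, 0.0, 0.002]]
force: [0.8, -0.4, 0.3]
grip_width: 0.0769
```

Run:
```python
from h import *
s=arm.state();print(s['position'],s['force'],s['grip_width'])
a=imaging.capture('top')[:,:,::-1][165:285,145:405]
b=imaging.capture('scene')[:,:,::-1][130:310,140:400]
c=np.zeros((600,780,3),np.uint8);c[:240,:520]=cv2.resize(a,None,fx=2,fy=2);c[240:600,:520]=cv2.resize(b,None,fx=2,fy=2)
cv2.imwrite('pics/c12.png',c)
```

```text
[ 0.4507163  -0.02785744  0.2311563 ] [ 0.82838944 -0.4015295   0.32143104] 0.0769243189531509
```

View pics/c12.png

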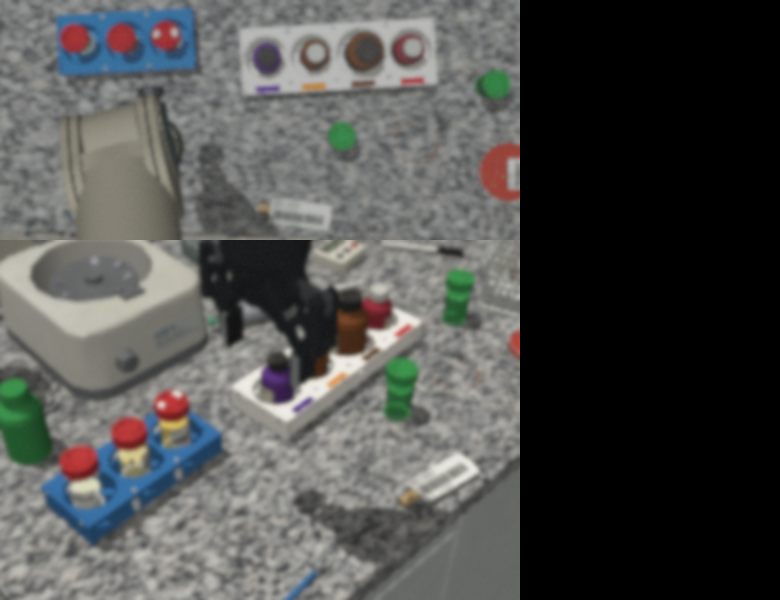

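Everything is upright and seated in its proper hole, and the gripper is clear at z = 0.23. I'm handing in.

```bash
python3 -c "
from station import ticket;print(ticket.sign_off())"
```

```text
the job is handed in; nothing more can be done
None
```

The job is handed in at about 33 s on the robot's clock, well under the 128 s limit. The violet, small brown and large brown bottles stand in the white rack in that order, next to the red one. The two red-lidded cups stand in the middle and right holes of the blue carrier.

- **Seating:** each piece was lowered until it touched bottom, about 6 mm above its pick height as the lower deck requires. The downward force at contact was 4.5–10 N.
- **Final pictures:** the top and scene pictures show all seven pieces upright in their holes, the green look-alikes where they were, and the gripper clear. In the scene picture the gripper partly hides the small brown bottle, but the top picture shows it standing.
- **Small disagreements:**
  - The top and wrist cameras differed by up to 6 mm, mostly 2–4 mm, inside the 8 mm clearance round each bottle.
  - The grip width read 2–3 mm under the nominal cap sizes on the bottles and about 2 mm under on the cup lids; the grips held.

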